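# Set the tubing bed of a peristaltic pump

## Robot

A 6-joint arm with a two-finger parallel gripper is mounted at the origin on a cart in front of the work surface, level with it; the furniture and walls round the work are solid. World frame = base frame: x ahead of the robot, y to its left, z up, the work surface at z = 0. Lengths are in m, angles in degrees, forces in N, time in s.
With the tool pointing down it reaches from about 0.25 to 0.8 m from the base axis. Payload 3.9 kg.
Tool frame: the origin (TCP) lies between the finger pads; the fingertips stand 19 mm ahead of it and the grasp point (between the pads) is the TCP; z points along the fingers, y is the line along which they close (so a half turn about z gives the same grasp; the last joint's range is limited). The gripper opens to 85 mm and grips with 20 to 120 N. Pads are 22 mm wide; open, the fingers measure 114 mm over their backs; the gripper's body (76 mm by 85 mm) begins 54 mm behind the grasp point. The pads swing forward as they close: fully open they stand 13 mm farther back than shut.
Start: joints at [-63.656, 14.897, -7.913, 67.191, 0, 90], TCP at [0.233, -0.47, 0.25] pointing down, gripper open.
Joint ranges: [-159.42, 159.42], [-47.68, 98.78], [-73.54, 78.23], [-108.79, 121.32], [-90, 84.71], [-180, 180]. Speed limits (degrees/s): [147.25, 147.25, 180, 180, 180, 180].

## Interface

Orientations are given as a 3x3 rotation matrix whose columns are the frame's x, y, z axes.
In Python, from station import ctrl gives the robot as it stands. Calls block until the motion is done:
- ctrl.move_ptp(position, orientation): joint-space move of the TCP to a pose.
- ctrl.line_to(position, orientation=None, velocity=0.15): straight line of the TCP; orientation=None keeps the orientation; velocity is the mean speed in m/s.
- ctrl.move_j(angles): joint-space move.
- ctrl.let_go() and ctrl.close(squeeze=None): open the fingers fully, or close them until they stop; squeeze is the grip in N (None keeps the last).
- ctrl.wait(seconds).
- ctrl.inverse_kinematics(position, orientation): joint angles nearest the present ones, or None.
- ctrl.get_obs(): the state.
- ctrl.capture(name): name is "scene" or "top" or "wrist"; returns (picture, depth): 480x640x3 uint8, red, green, blue; 480x640 float32, m along the optical axis (not along the pixel's ray), 0 where there is no reading.
- ctrl.camera_params(name): a dict with "vfov" (degrees; the focal length in pixels is half the picture's height over the tangent of half this angle, whatever the lens; pixels are square), "cx", "cy" (the principal point, pixels), "eye" and "attitude" of the camera in the world; the wrist camera has in their place "tool_from_camera" (4x4, takes a point from camera to tool coordinates, whose origin is the TCP and whose axes are the flange's). Camera axes: x right, y down, z forward; pixel columns grow to the right and rows downward; lengths in m; the calibration is good to about 2 mm. A picture is of the moment at which its call begins: read the wrist's pose just before it. camera_params takes no time and is no camera call.
A pose or a line that the arm cannot do raises ctrl.PlanningError and nothing moves.
- ctrl.finish_job(): hands the job in; it is judged then, once.
Trained networks look in the newest picture that a camera, given by its name, has taken for a name from the list of things; names that differ only in an ending like _2 or _b are one class to them, and where a whole thing is asked for, a point or a joint stands for the part that bears it (a point fixed in the world has none). Each returns a list of dicts, best first, with "conf" (0 to 1); they miss things now and then, are a little off and sometimes report something else, mostly with a low value. They report only what shows in the picture. A call takes as long as a camera call.
- ctrl.search_frame(thing, camera): "box" ([left, top, right, bottom] in pixels, round what is visible of it).
- ctrl.trace(thing, camera): "region" (480x640 bool, what is visible of it) and "box" ([left, top, right, bottom] in pixels, round what is visible of it).
- ctrl.mark_of(thing, camera): "centre" ([row, column] in pixels: a listed point, or the origin of a listed thing).
The state is a dict: "time_s": time; "qpos": joint angles; "dq": joint speeds; "tau": joint torques, N m; "position": TCP position; "orientation": TCP orientation; "contact_force": force on the tool from outside, world axes, zero at the start; "ft_torque": the same for the moment, N m; "opening": opening from 0.0 (shut) to 1.0 (fully open); "grip_force": force on a finger pad.
Only numpy, scipy, OpenCV 4.12 (cv2) and the standard library are available. Lean on these libraries where they do the work, as an engineer would, in place of code of your own. Each camera call takes 0.05 s, during which the arm holds its last target. There are 200 camera calls.

## Task

Set the clearance of the pump's tubing bed. First push the red stop button on the yellow box fully down so that it stays down and the pump cannot start, then turn the black adjuster knob on top of the pump head clockwise until it comes up against its seat, and back it off a quarter turn from there. Finish still gripping the knob at that setting, so that the lock ring can be fitted, and leave the two vials and the test cassette where they stand.

Things in the scene. Friction and masses are not known exactly. Their poses are not given: they have to be found in the camera images.
- pump: peristaltic pump, fixed, 150 x 112 mm footprint: white drive housing (top 93 mm above the bench) at its +x side; open aluminium head at its -x side with white rollers, a blue tubing bed above them and a flat bridge on top (44 mm along x, 94 mm along y, top at 117 mm). Origin: centre of its underside, z up; its front with the head looks along -x
- adjuster_grip (a point): middle of the black ribbed adjuster knob on the pump head, on its vertical axis (35 mm to the -x side of the pump's origin), 142 mm above the bench. The knob is a round cylinder, 38 mm in diameter, 128 to 156 mm above the bench, 11 mm clear of the bridge; grip it across at any angle; it keeps its height as it turns. The white line on it runs from the axis along the point's -x axis
- adjuster (a joint): angle of the adjuster knob in rad: 0 = seated against a hard stop (white line points to the pump's front, at the red mark), growing as it is backed off, anticlockwise seen from above, up to a stop at 3.2. It starts 1.1 to 2.5 from the seat and stays where it is left (friction about 0.06 N m); each radian moves the blue bed 2 mm
- stop_box: yellow stop box, fixed to the bench, 70 x 70 mm, 46 mm high, carrying the red mushroom button on its top. Origin at the centre of its underside on the bench, z up
- stop_top (a point): centre of the top of the red mushroom button (40 mm in diameter), 70 mm above the bench when it is up; it moves with the button
- stop_button (a joint): how far the red button is pushed down in m: 0 = up, 0.006 = fully down. Moving it takes about 3 N; it stays where it is left
- vial_white: small vial with a white cap, 25 mm in diameter, 46 mm high, standing loose on the bench; origin at the centre of its underside. Leave it alone
- vial_red: small vial with a red cap, 25 mm in diameter, 46 mm high, standing loose on the bench; origin at the centre of its underside. Leave it alone
- cassette: white flat test cassette, 70 x 21 x 5 mm, lying loose on the bench; origin at the centre of its underside. Leave it alone

How it is judged:
By the outcome, as a careful person would: the job done as asked, in the order asked, and still so for the second after the job is handed in, while the arm keeps its last pose, push and grip.
It also fails if it takes over 58 s, if anything falls off the work surface, if the arm or the gripper's body presses on something with over 40 N, if the wrist force passes 120 N, or if a joint passes its speed limit or range.

## Working session

There is one attempt and no reset: what is moved stays moved. The work goes in short steps, each a Python script; the robot and the scene stay as the last script left them, time stands still between calls to the robot, and variables do not carry over. Pictures are saved under pics/ and viewed, at most 10 in all, crops included, and the job is handed in when it is done.

```bash
ls; mkdir -p pics; cat > h.py <<'E'
import numpy as np, cv2
from station import ctrl
def cam(name):
    p=ctrl.camera_params(name); f=240/np.tan(np.radians(p["vfov"])/2)
    if "eye" in p: R=np.array(p["attitude"]); t=np.array(p["eye"])
    else:
        o=ctrl.get_obs(); T=np.array(p["tool_from_camera"]); Rt=np.array(o["orientation"])
        R=Rt@T[:3,:3]; t=np.array(o["position"])+Rt@T[:3,3]
    return p,f,R,t
def ray(name,rc,z,c=None):
    "intersect pixel (row,col) with plane z"
    p,f,R,t=c or cam(name)
    d=R@np.array([(rc[1]-p["cx"])/f,(rc[0]-p["cy"])/f,1]); return t+d*(z-t[2])/d[2]
def cloud(name,depth,c):
    p,f,R,t=c; v,u=np.mgrid[:480,:640]
    P=np.stack([(u-p["cx"])/f*depth,(v-p["cy"])/f*depth,depth],-1); return P@R.T+t
def save(n,im): cv2.imwrite(f"pics/{n}.png",cv2.cvtColor(im,cv2.COLOR_RGB2BGR))
E
python3 - <<'E'
from h import *
for n in ["scene","top"]:
    print(n,ctrl.camera_params(n))
    im,d=ctrl.capture(n); save(n+"0",im); np.save(n+"0",d)
    for th,z in [("adjuster_grip",.142),("stop_top",.070),("pump",0),("stop_box",0),("vial_white",0),("vial_red",0),("cassette",0)]:
        for m in ctrl.mark_of(th,n)[:2]:
            print(th,m["centre"],round(m["conf"],2),ray(n,m["centre"],z).round(4))
print(ctrl.get_obs())
print(ctrl.camera_params("wrist"))
E
```

```text
pics
scene {'vfov': 57.64749254188116, 'cx': 318.6723966206668, 'cy': 241.0241629267913, 'eye': array([0.15824143, 0.72045747, 0.7690978 ]), 'attitude': array([[-0.84410008, -0.42428986,  0.327831  ],
       [-0.5361616 ,  0.67370626, -0.50857704],
       [-0.00507772, -0.60506032, -0.79616344]])}
stop_top [271.0, 286.7] 0.65 [0.4593 0.3673 0.07  ]
stop_top [297.9, 351.2] 0.26 [0.3256 0.3526 0.07  ]
pump [237.3, 308.0] 0.7 [0.5007 0.233  0.    ]
stop_box [294.0, 293.4] 0.91 [0.4459 0.3704 0.    ]
vial_white [251.8, 376.5] 0.57 [0.3529 0.187  0.    ]
vial_red [273.0, 362.0] 0.49 [0.3529 0.2518 0.    ]
cassette [300.9, 344.9] 0.68 [0.3496 0.3284 0.    ]
top {'vfov': 53.064004212992906, 'cx': 324.64918235488125, 'cy': 243.230350400018, 'eye': array([0.39935169, 0.29979902, 0.95615045]), 'attitude': array([[ 0.00878872, -0.99755418,  0.06934271],
       [-0.99992686, -0.00934344, -0.00767931],
       [ 0.00830843, -0.06927015, -0.99756334]])}
adjuster_grip [244.7, 360.5] 0.74 [0.454  0.2326 0.142 ]
stop_top [248.4, 279.8] 0.81 [0.4506 0.3756 0.07  ]
pump [227.5, 354.6] 0.61 [0.4979 0.232
[... 860 characters left out ...]
65e-01,  1.31997598e-05],
       [ 1.03525963e-05, -9.60301793e-06, -1.00000000e+00]]), 'contact_force': array([-0.72944794,  0.306661  , -1.01789416]), 'ft_torque': array([0.07696838, 0.0423525 , 0.03727878]), 'grip_force': 0.0, 'opening': 1.0031483143074547}
{'vfov': 64.07032084755974, 'cx': 325.734501167836, 'cy': 237.94345240640533, 'tool_from_camera': array([[-2.01564714e-04, -9.54261926e-01, -2.98971799e-01,
         7.51264627e-02],
       [ 9.99999973e-01, -2.27577413e-04,  5.21913828e-05,
        -1.94368014e-04],
       [-1.17843478e-04, -2.98971781e-01,  9.54261945e-01,
        -1.23409115e-01],
       [ 0.00000000e+00,  0.00000000e+00,  0.00000000e+00,
         1.00000000e+00]])}
```

```bash
python3 - <<'E'
import cv2,numpy as np
t=cv2.imread("pics/top0.png"); 
a=cv2.resize(t[170:350,230:430],(800,720),interpolation=cv2.INTER_CUBIC)[:600]
cv2.imwrite("pics/top0c.png",a)
E
```

```text
(no output)
```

View pics/scene0.png

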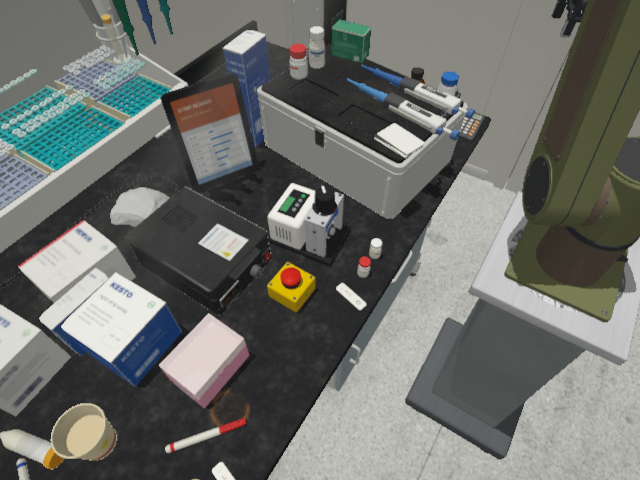

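View pics/top0c.png

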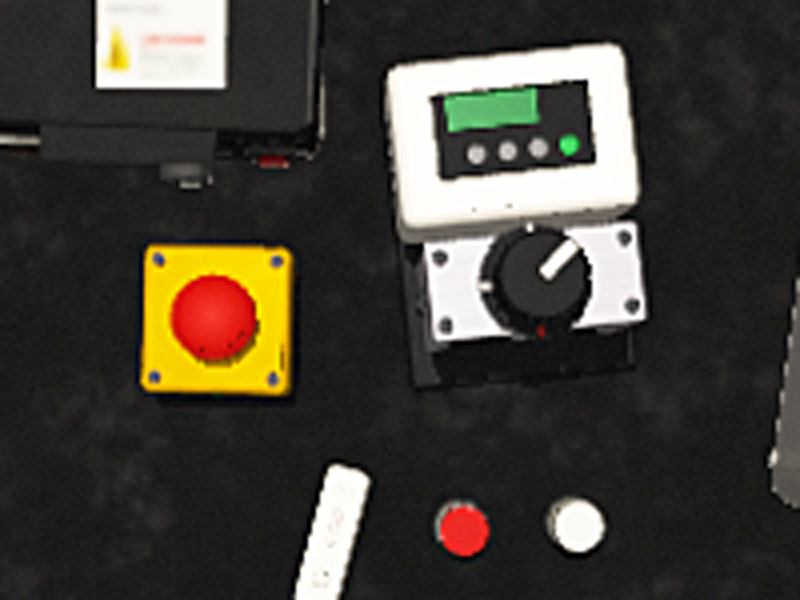

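The scene view shows the pump at about (310,220), the yellow box with its red button at (290,280), and the vials and cassette nearer the bench edge. In the top crop the knob axis is near (540,280). Its white line points up and to the right to (575,243), about 2.2–2.3 rad anticlockwise of the red mark at (541,330). Next I'll refine positions from depth and check the obstacle heights.

```bash
python3 - <<'E'
from h import *
c=cam("top"); d=np.load("top0.npy"); P=cloud("top",d,c); P[d==0]=np.nan
import cv2
X,Y,Z=P[...,0],P[...,1],P[...,2]
def sel(n,m): 
    q=P[m]; r=q[:,:2]; mm=r.max(0),r.min(0); print(n,len(q),q.mean(0).round(4),"bbox mid",((mm[0]+mm[1])/2).round(4),"ext",(mm[0]-mm[1]).round(4),np.median(q[:,2]).round(4))
near=lambda x,y,r:np.hypot(X-x,Y-y)<r
k=near(.454,.2326,.03)&(Z>.147)&(Z<.17); sel("knob",k)
b=near(.4506,.3756,.03)&(Z>.06)&(Z<.08); sel("button",b)
br=near(.454,.2326,.07)&(Z>.108)&(Z<.125); sel("bridge",br)
yb=near(.4506,.3756,.06)&(Z>.04)&(Z<.052); sel("box",yb)
h=near(.53,.2326,.12)&(Z>.085)&(Z<.1)&(X>.46)&(Y<.31); sel("housing",h)
for n,m in (("bridge",br),("housing",h),("box",yb)): print(n,cv2.minAreaRect(P[m][:,:2].astype(np.float32)))
# height map max by 10cm cells
for x in np.arange(.2,.8,.1):
    print(round(x,1),[(round(y,1),round(float(np.nanmax(np.where((abs(X-x)<.05)&(abs(Y-y)<.05),Z,-1))),2)) for y in np.arange(-.3,.6,.1)])
# white line in rgb
im=cv2.cvtColor(cv2.imread("pics/top0.png"),cv2.COLOR_BGR2RGB)
w=k&(im.min(-1)>130); q=P[w].mean(0); ctr=P[k].mean(0); v=q-ctr; print("line",w.sum(),q,np.degrees(np.arctan2(v[1],v[0])))
cfs=ctrl.inverse_kinematics
R=lambda a:np.array([[np.cos(a),np.sin(a),0],[np.sin(a),-np.cos(a),0],[0,0,-1]])
for p in [(.454,.233,.145),(.454,.233,.3),(.451,.375,.1)]:
    for a in range(-180,180,45): 
        s=ctrl.inverse_kinematics(p,R(np.radians(a))); print(p,a,None if s is None else np.round(s,1))
E
```

```text
knob 416 [0.4633 0.2262 0.1557] bbox mid [0.4637 0.2261] ext [0.0386 0.0371] 0.1558
button 361 [0.4497 0.3705 0.0676] bbox mid [0.4499 0.371 ] ext [0.0374 0.0391] 0.0679
bridge 935 [0.4624 0.2276 0.1171] bbox mid [0.4634 0.2259] ext [0.052  0.0954] 0.1171
box 971 [0.4489 0.3699 0.0458] bbox mid [0.4502 0.371 ] ext [0.0704 0.0703] 0.0458
housing 2442 [0.5311 0.2342 0.0932] bbox mid [0.5184 0.2339] ext [0.1135 0.1153] 0.0933
bridge ((0.4638414680957794, 0.22589702904224396), (0.04955920949578285, 0.0938437432050705), 6.118997097015381)
housing ((0.5187233686447144, 0.2319849133491516), (0.10360551625490189, 0.10991136729717255), 6.81928014755249)
box ((0.44974562525749207, 0.3710487484931946), (0.06983955204486847, 0.0698065310716629), 88.59318542480469)
0.2 [(np.float64(-0.3), -0.79), (np.float64(-0.2), -0.69), (np.float64(-0.1), -0.69), (np.float64(0.0), 0.41), (np.float64(0.1), -0.01), (np.float64(0.2), -0.69), (np.float64(0.3), -0.79), (np.float64(0.4), -0.79), (np.float64(0.5), -0.79)]
0.3 [(np.float64(-0.3), 0.02), (np.float64(-0.2), 0.2), (np.float64(-0.1), 0.21), (np.float64(0.
[... 2169 characters left out ...]
   73.8    0.  -152.8]
(0.454, 0.233, 0.3) 45 [ 27.2  12.5  -3.7  73.8   0.  162.2]
(0.454, 0.233, 0.3) 90 [ 27.2  12.5  -3.7  73.8   0.  117.2]
(0.454, 0.233, 0.3) 135 [27.2 12.5 -3.7 73.8  0.  72.2]
(0.451, 0.375, 0.1) -180 [ 39.7  26.5 -13.8  49.7   0.   39.7]
(0.451, 0.375, 0.1) -135 [ 39.7  26.5 -13.8  49.7   0.   -5.3]
(0.451, 0.375, 0.1) -90 [ 39.7  26.5 -13.8  49.7   0.  -50.3]
(0.451, 0.375, 0.1) -45 [ 39.7  26.5 -13.8  49.7   0.  -95.3]
(0.451, 0.375, 0.1) 0 [  39.7   26.5  -13.8   49.7    0.  -140.3]
(0.451, 0.375, 0.1) 45 [ 39.7  26.5 -13.8  49.7   0.  174.7]
(0.451, 0.375, 0.1) 90 [ 39.7  26.5 -13.8  49.7   0.  129.7]
(0.451, 0.375, 0.1) 135 [ 39.7  26.5 -13.8  49.7   0.   84.7]
```

```bash
cat >> h.py <<'E'
def R(a): a=np.radians(a); return np.array([[np.cos(a),np.sin(a),0],[np.sin(a),-np.cos(a),0],[0,0,-1]])
def st(msg=""):
    o=ctrl.get_obs(); print(msg,round(o["time_s"],2),o["position"].round(4),"q6",o["qpos"][5].round(2),"F",o["contact_force"].round(1),"T",o["ft_torque"].round(3),"op",round(o["opening"],3),"g",round(o["grip_force"],1)); return o
E
python3 - <<'E'
from h import *
ctrl.line_to((.233,-.47,.34),velocity=.3); st()
ctrl.move_ptp((.40,.29,.34),R(-120)); st()
c=cam("wrist"); im,d=ctrl.capture("wrist"); save("wrist1",im); np.save("wrist1",d)
P=cloud("wrist",d,c); P[d==0]=np.nan; X,Y,Z=P[...,0],P[...,1],P[...,2]
near=lambda x,y,r:np.hypot(X-x,Y-y)<r
for n,m in (("knob",near(.4635,.226,.03)&(Z>.147)&(Z<.17)),("button",near(.45,.371,.03)&(Z>.06)&(Z<.08)),("box",near(.45,.371,.06)&(Z>.04)&(Z<.052))):
    if m.sum()>20: print(n,m.sum(),P[m].mean(0).round(4),cv2.minAreaRect(P[m][:,:2].astype(np.float32)))
E
```

```text
1.25 [ 0.2333 -0.4707  0.3413] q6 90.03 F [-0.6 -0.  -0.3] T [ 0.022 -0.036  0.016] op 1.0 g 0.0
 3.99 [0.4004 0.2895 0.34  ] q6 -24.05 F [-0.3  0.7 -0. ] T [ 0.032 -0.014 -0.054] op 0.999 g 0.0
knob 1856 [0.4619 0.2234 0.1552] ((0.4629673659801483, 0.22360548377037048), (0.03856160491704941, 0.038766175508499146), 82.05741882324219)
button 944 [0.4482 0.3665 0.067 ] ((0.4490031599998474, 0.3679488003253937), (0.03958255797624588, 0.039566174149513245), 58.21928787231445)
box 2308 [0.4461 0.3632 0.0452] ((0.44925639033317566, 0.3677646815776825), (0.06942775100469589, 0.07027407735586166), 89.07640075683594)
```

View pics/wrist1.png

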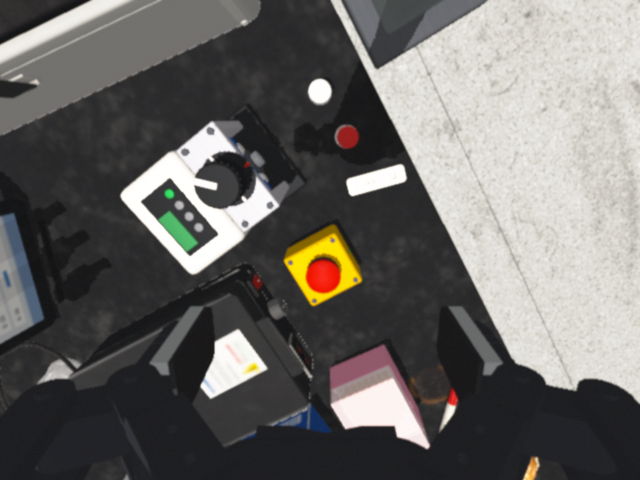

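The wrist view shows the pump with its knob at (220,183), the red button at (323,272), and the vials and cassette untouched. Both cameras agree to within 2–3 mm, so I'll press the button now.

```bash
python3 - <<'E'
from h import *
ctrl.close(squeeze=20)
b=(.4495,.3695)
ctrl.move_ptp((*b,.14),R(-120))
ctrl.line_to((*b,.094),velocity=.1); o=st(); f0=o["contact_force"][2]
z=.094
while z>.076:
    z-=.001; ctrl.line_to((*b,z),velocity=.03); o=ctrl.get_obs(); f=o["contact_force"][2]-f0
    print(round(z,4),o["position"][2].round(4),round(f,1))
    if f>14: break
st()
ctrl.line_to((*b,.15),velocity=.15)
c=cam("wrist"); im,d=ctrl.capture("wrist"); P=cloud("wrist",d,c); X,Y,Z=P[...,0],P[...,1],P[...,2]
im2,d2=ctrl.capture("top"); P2=cloud("top",d2,cam("top"))
for n,Q in (("wrist",P),("top",P2)):
    m=(np.hypot(Q[...,0]-.4495,Q[...,1]-.3695)<.01); q=Q[m][:,2]; print(n,len(q),np.percentile(q,[5,50,95]).round(4))
st()
E
```

```text
6.3 [0.45   0.3697 0.0949] q6 -20.58 F [-0.3 -0.3  1.1] T [ 0.01  -0.046  0.004] op 0.002 g 0.0
0.093 0.0937 -1.1
0.092 0.092 -1.5
0.091 0.0909 -1.1
0.09 0.0899 -1.3
0.089 0.089 0.2
0.088 0.0881 0.1
0.087 0.087 -0.6
0.086 0.086 0.2
0.085 0.0849 0.0
0.084 0.0839 0.1
0.083 0.0829 1.1
0.082 0.0827 5.3
0.081 0.0826 10.7
0.08 0.0825 15.6
 9.8 [0.4497 0.3696 0.0825] q6 -20.58 F [-3.8 -2.1 16.7] T [-0.6    0.701 -0.048] op -0.001 g 8.6
wrist 2443 [0.0622 0.1675 0.1932]
top 603 [0.6117 0.6129 0.6141]
 10.52 [0.4486 0.3687 0.1484] q6 -20.58 F [ 0.  -0.   0.4] T [ 0.047  0.035 -0.02 ] op -0.003 g 0.0
```

Contact came at TCP z 0.089 and the hard stop at 0.0827, which is 6 mm of travel, and it held 15 N, so the button is fully down. Next I'll centre over the knob.

```bash
python3 - <<'E'
from h import *
ctrl.line_to((.4495,.3695,.22),velocity=.3); ctrl.let_go()
k=(.463,.225)
ctrl.move_ptp((*k,.27),R(-50)); st()
c=cam("wrist"); im,d=ctrl.capture("wrist"); save("wrist2",im)
P=cloud("wrist",d,c); P[d==0]=np.nan; X,Y,Z=P[...,0],P[...,1],P[...,2]
near=lambda x,y,r:np.hypot(X-x,Y-y)<r
for n,m in (("knob",near(*k,.03)&(Z>.147)&(Z<.17)),("bridge",near(*k,.07)&(Z>.108)&(Z<.125)),("housing",near(.53,.23,.12)&(Z>.085)&(Z<.1)&(X>.46)&(Y<.31))):
    print(n,m.sum(),P[m].mean(0).round(4),cv2.minAreaRect(P[m][:,:2].astype(np.float32)))
    if n=="knob":
        w=m&(im.min(-1)>130); v=P[w].mean(0)-np.array([*cv2.minAreaRect(P[m][:,:2].astype(np.float32))[0],0]); print("line",w.sum(),np.degrees(np.arctan2(v[1],v[0])))
m=near(.4495,.3695,.012)&(Z>.05); print("button z",m.sum(),np.nanmax(np.where(m,Z,np.nan)) if m.any() else None)
E
```

```text
12.99 [0.463  0.2252 0.2699] q6 -104.04 F [ 0.7 -0.2  0.2] T [-0.009 -0.015 -0.019] op 1.002 g 0.0
knob 2711 [0.4649 0.2227 0.1554] ((0.46403512358665466, 0.22372855246067047), (0.038824766874313354, 0.03895585611462593), 38.9229850769043)
line 231 -44.242074908691976
bridge 4531 [0.4679 0.2162 0.1169] ((0.4640633463859558, 0.22401930391788483), (0.049284785985946655, 0.09420770406723022), 6.273053169250488)
housing 13408 [0.5325 0.2277 0.093 ] ((0.5128975510597229, 0.22954405844211578), (0.11551724374294281, 0.10997387021780014), 6.284512519836426)
button z 421 0.06543158225873097
```

View pics/wrist2.png

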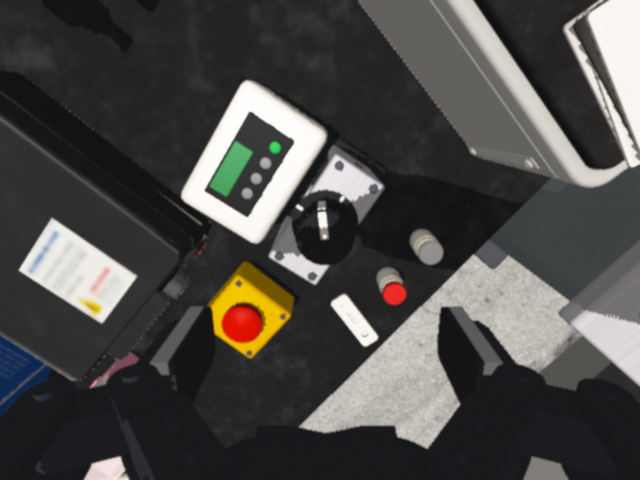

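The wrist view shows the knob at (325,225) with its line pointing up, and the button at (242,322) is down. The line sits about 130° from the seat. I'll grip the knob and turn it clockwise.

```bash
python3 - <<'E'
from h import *
k=(.4637,.2243)
ctrl.line_to((*k,.145),R(-50),velocity=.12); st("down")
ctrl.close(squeeze=50); o=st("closed")
q=np.array(ctrl.inverse_kinematics((*k,.145),R(-50)))
for dd in (30,60,90,110,118):
    p=q.copy(); p[5]=q[5]+dd; ctrl.move_j(p); st(f"cmd {p[5]:.1f}")
np.save("qcmd.npy",p)
E
```

```text
down 14.23 [0.4643 0.2246 0.1457] q6 -104.19 F [-0.1  0.4  0.3] T [ 0.03   0.017 -0.012] op 0.999 g 0.0
closed 14.74 [0.4645 0.2249 0.1458] q6 -104.18 F [0.3 0.9 4.9] T [ 0.215 -0.073 -0.044] op 0.425 g 50.0
cmd -74.2 15.31 [0.4647 0.2249 0.1458] q6 -74.31 F [1.4 2.3 4.8] T [ 0.324 -0.231 -0.084] op 0.423 g 50.2
cmd -44.2 15.88 [0.4649 0.2249 0.1458] q6 -44.31 F [2.2 1.2 5.4] T [ 0.308 -0.302  0.008] op 0.428 g 50.2
cmd -14.2 16.44 [0.4651 0.2248 0.1458] q6 -14.39 F [2.2 1.4 5.3] T [ 0.165 -0.475 -0.097] op 0.428 g 50.2
cmd 5.8 16.87 [0.4651 0.2246 0.1458] q6 5.61 F [1.2 2.1 5. ] T [ 0.136 -0.488 -0.048] op 0.43 g 50.2
cmd 13.8 17.12 [0.4651 0.2246 0.1458] q6 13.62 F [2.1 1.5 6.1] T [ 0.145 -0.502 -0.086] op 0.427 g 50.2
```

```bash
python3 - <<'E'
from h import *
p=np.load("qcmd.npy"); 
for i in range(22):
    p[5]+=1; ctrl.move_j(p); t=[];
    for _ in range(3): ctrl.wait(.03); o=ctrl.get_obs(); t.append((o["ft_torque"][2],o["tau"][5],o["qpos"][5]))
    t=np.mean(t,0); print(round(p[5],2),"q6",t[2].round(2),"Tz",t[0].round(3),"tau6",t[1].round(3))
    if abs(t[0])>.45 or p[5]-t[2]>1.5: break
np.save("qcmd.npy",p); st()
E
```

```text
14.81 q6 14.6 Tz -0.058 tau6 -0.06
15.81 q6 15.6 Tz -0.078 tau6 -0.06
16.81 q6 16.6 Tz -0.049 tau6 -0.06
17.81 q6 17.6 Tz -0.037 tau6 -0.06
18.81 q6 18.6 Tz -0.08 tau6 -0.06
19.81 q6 19.6 Tz -0.054 tau6 -0.06
20.81 q6 20.6 Tz -0.087 tau6 -0.06
21.81 q6 21.6 Tz -0.065 tau6 -0.06
22.81 q6 22.6 Tz -0.04 tau6 -0.06
23.81 q6 23.6 Tz -0.061 tau6 -0.06
24.81 q6 24.6 Tz -0.081 tau6 -0.06
25.81 q6 25.59 Tz 0.025 tau6 0.018
26.81 q6 26.5 Tz 0.637 tau6 0.607
 21.68 [0.4651 0.2245 0.1458] q6 26.5 F [1.9 0.4 5.8] T [-0.053 -0.45   0.635] op 0.429 g 49.9
```

```bash
python3 - <<'E'
from h import *
p=np.load("qcmd.npy"); 
def rd():
    t=[]
    for _ in range(3): ctrl.wait(.03); o=ctrl.get_obs(); t.append((o["tau"][5],o["qpos"][5]))
    t=np.mean(t,0); print(round(p[5],2),"q6",t[1].round(2),"tau6",t[0].round(3))
for i in range(5):
    p[5]-=.4; ctrl.move_j(p); rd()
tgt=25.47-90-.15
for c in (-5,-35,-58,tgt-.2): p[5]=c; ctrl.move_j(p); rd()
np.save("qcmd.npy",p); st()
# look
c=cam("wrist"); im,d=ctrl.capture("wrist"); save("wrist3",im); im2,_=ctrl.capture("top"); save("top3",im2); im4,_=ctrl.capture("scene"); save("scene3",im4)
a=cv2.resize(im2[170:320,230:430],(800,600),interpolation=cv2.INTER_CUBIC); save("top3c",a)
P=cloud("wrist",d,c); P[d==0]=np.nan; X,Y,Z=P[...,0],P[...,1],P[...,2]
E
```

```text
26.41 q6 26.13 tau6 0.417
26.01 q6 25.77 tau6 0.181
25.61 q6 25.39 tau6 0.018
25.21 q6 24.99 tau6 0.007
24.81 q6 24.59 tau6 0.007
-5.0 q6 -5.23 tau6 0.057
-35.0 q6 -35.23 tau6 0.057
-58.0 q6 -58.23 tau6 0.056
-64.88 q6 -65.11 tau6 0.049
 25.68 [0.4647 0.2249 0.1457] q6 -65.11 F [1.6 1.2 5.1] T [ 0.318 -0.34   0.047] op 0.425 g 50.2
```

View pics/wrist3.png

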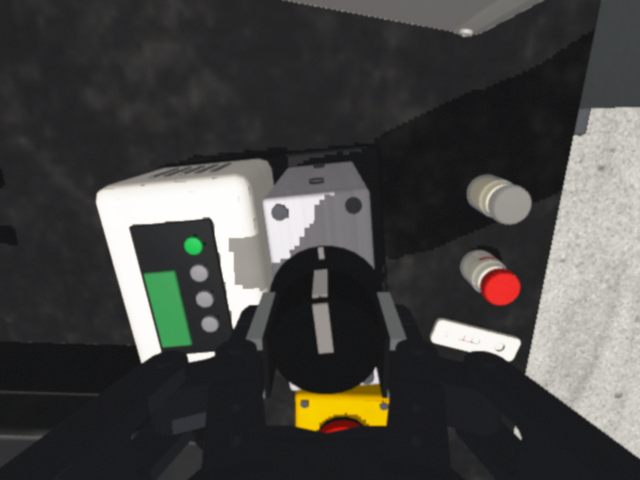

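View pics/top3c.png

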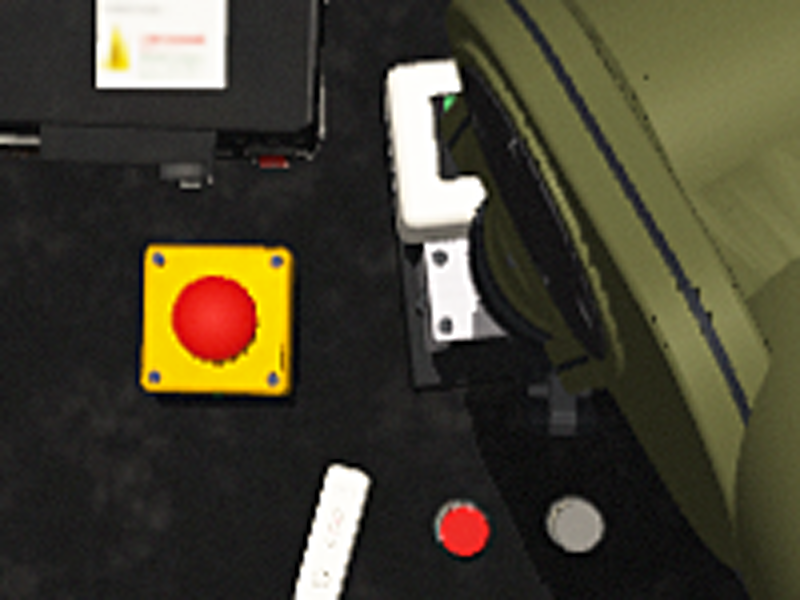

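The top view shows the button down and the vials and cassette where they were. The wrist view shows the knob still gripped, with its line pointing at the quarter-turn tick near (320,253). The torque crossed zero at the same angle on release as at contact (about 25.5°), so there was no slip. The knob is now about 90.5° off its seat.

```bash
python3 -c "
from h import *
st(); print(ctrl.finish_job())"
```

```text
25.82 [0.4647 0.2249 0.1458] q6 -65.11 F [1.7 2.7 5.6] T [ 0.366 -0.297  0.096] op 0.427 g 50.2
the job is handed in; nothing more can be done
None
```

The job is handed in at 25.8 s: the stop button is fully down, the knob was seated, then backed off about 90° and is still gripped, and the vials and cassette are where they stood; no verdict came back.

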